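# Roll the knurled clamp wheel loose and slide the cradle rest to the vice head

## Task

The sliding rest of the bench cradle is clamped to its rail by the big knurled wheel on top. With a light fingertip against its rim, roll the wheel loose (counter-clockwise seen from above) by two full turns, two and a half at most, without shoving the rest along while it is still clamped; then push the rest along the rails right up against the vice head, the end head with two upright padded jaws, and leave it there. Grasp, squeeze or lift nothing, and leave the tools and supplies around it as they lie.

Things in the scene. Friction and masses are not known exactly. Their poses are not given: they have to be found in the camera images.
- lock_wheel (a joint): turn of the knurled clamp wheel, rad: 0 = tight (every start; a stop), grows counter-clockwise seen from above (loosening), 12.57 = two full turns. About 2 N at the rim turns it; it stays where it is left and rises 1.5 mm per turn. The clamp holds the rest with about 80 N at first, weakens steadily and lets go at 1.8 turns
- wheel_top (a point): centre of the wheel's flat top, on its vertical axis, 130 mm above the table when tight; x along the black line on its top, z up. Aluminium disc 88 mm across over 36 upright ribs 2 mm high; rim 22 mm tall, its underside 18 mm above the rest's body; clear all round for 60 mm beyond the rim at rim height
- rest: sliding rest, a grey block over both rails; origin at table level under its middle, y along the rails, x away from the robot. Block x -106 to +94, y -50 to +50, 30 to 90 mm high; push its flat end faces (y = -50 or +50). Wheel axis at x = -55; V fork at x 50 to 90, 150 mm high. Slides along y only, 145 mm either side of the cradle's middle; unclamped it drags about 6 N and stays where left
- head_vice: the vice head, fixed at one end of the rails (either end): grey saddle with two upright grey jaws with rubber faces and a gap between them, 182 mm high; origin at table level under its middle, axes as the rest's. Saddle 90 mm long along the rails (y from -45 to +45). When the rest touches it the two origins are 95 mm apart; the rest stops there
- head_fork: the fork head, fixed at the other end of the rails: same grey saddle with a single post that ends in a V notch, 185 mm high; origin at table level under its middle, axes as the rest's
- cradle: the bench cradle's frame, fixed to the table: two dark tubes 22 mm across and 600 mm long along its y, at x = -55 and +55, their tops 61 mm above the table; grey end castings, an open tray and a black carrying loop at each end (820 mm long overall). Origin at table level under its middle; y along the rails, x away from the robot
- screwdriver: loose screwdriver lying in front of the cradle, 190 mm long; leave it
- grease_jar: loose white jar standing in front of the cradle, 52 mm across, 55 mm high; leave it
- oil_bottle: loose white bottle standing behind the cradle, 48 mm across, 140 mm high; leave it
- tape_roll: loose paper tape roll lying behind the cradle, 84 mm across, 24 mm high; leave it
- brush: loose brush lying behind the cradle, 190 mm long; leave it
- socket_large: loose steel socket 28 mm across, 38 mm high, in one end tray; leave it
- socket_small: loose steel socket 22 mm across, 32 mm high, in the other end tray; leave it

How it is judged (in metres and radians):
On the way, in this order (a step that is already met when the one before it is completed fails the run):
1. the knurled wheel has been loosened by two full turns (value of joint lock_wheel above 12.2 rad), for 0.1 s.
2. the rest has been pushed up against the vice head (horizontal distance between rest and head_vice below 0.1 m), for 0.2 s.
At the end, for the whole second after the job is handed in: The wheel stands loosened by two to two and a half full turns (1.94 to 2.61 are allowed), and the rest is at rest within 5 mm of touching the vice head (value of joint lock_wheel between 12.2 and 16.4 rad and horizontal distance between rest and head_vice below 0.1 m and linear speed of rest below 0.01 m/s).
It fails at once if the wheel is undone more than two and a half turns (2.61) (value of joint lock_wheel above 16.4 rad).
It fails at once if the rest is shoved more than 15 mm while still clamped (wheel loosened less than 1.5 turns) (distance of rest from where it was at the start of the episode above 0.015 m and value of joint lock_wheel below 9.42 rad).
It fails at once if a tool or supply is moved more than 20 mm or lifted (distance of any of screwdriver, grease_jar, oil_bottle, tape_roll, brush, socket_large, socket_small from where it was at the start of the episode above 0.02 m).
It fails at once if the fingers squeeze or ram the rest or its wheel (over 60 N) (contact force between the fingers and rest above 60 N).
It also fails if it takes over 72 s, if anything falls off the work surface, if the arm or the gripper's body presses on something with over 40 N, if the wrist force passes 120 N, or if a joint passes its speed limit or range.

## Robot

A 6-joint arm with a two-finger parallel gripper is mounted at the origin on the work surface. World frame = base frame: x ahead of the robot, y to its left, z up, the work surface at z = 0. Lengths are in mm, angles in rad, forces in N, time in s.
With the tool pointing down it reaches from about 275 to 750 mm from the base axis. Payload 10.2 kg.
Tool frame: the origin (TCP) lies midway between the tips of the shut fingers; the grasp point (between the pads) lies 19 mm behind it; x points along the fingers, y is the direction in which the jaws open and shut, and the axes are right-handed (so a half turn about x gives the same grasp; the last joint's range is limited). The gripper opens to 85 mm and grips with 20 to 120 N. Pads are 22 mm wide; open, the fingers measure 114 mm over their backs; the gripper's body (76 mm by 85 mm) begins 54 mm behind the grasp point. The pads swing forward as they close: fully open they stand 13 mm farther back than shut.
Start: joints at [-1.458, 0.313, 1.498, -0, 1.331, -0.223], TCP at [172.988, -495.688, 231.294] pointing down, gripper open.
Joint ranges: [-2.94, 2.94], [-0.97, 2.17], [0.19, 2.56], [-1.23, 4.37], [0.02, 3.11], [-2.88, 2.88]. Speed limits (rad/s): [2.39, 2.39, 3.01, 3.14, 3.14, 3.14].

## Interface

Orientations are given as a unit quaternion [w, x, y, z].
In Python, from rig import sense, capture, get_calibration, finish_job gives the robot as it stands.
- The arm moves only by the tool jog_arm, never from a script. Its argument "increments" is a list of rows, each an object of numbers: "rx", "ry", "rz": the turn, a rotation vector about the tool's x, y, z in rad; "x", "y", "z": the shift along the tool's x, y, z in mm; "hand": the finger opening in mm, from 0 to 85.4. A call has 1 to 5 rows; each row shifts and turns the commanded pose from where the row before left it, along the tool's axes as they then stand; what a row does not reach is not made up. A row lasts 1/8 s, in which the tool goes at most 62.5 mm and 10.7 degrees, less where a joint would pass 70% of its speed; a pose out of reach is approached as far as the arm can. A call with a gripper value outside its range is refused whole. The fingers move at their own pace and stop on an object; "force" is the grip in N (left out, the last holds). Time passes only in rows, so rows that do not move let the fingers close. It gives the time, the measured TCP pose, the force and the opening at its end, in the units of the state.
- sense(): the state, without advancing time (a new reading comes with each control period).
- capture(name): name is "scene" or "top" or "wrist"; returns the picture (400x640x3 uint8, red, green, blue); there is no depth.
- get_calibration(name): a dict with "camera_matrix" (3x3 intrinsics, pixels), "R" (3x3) and "t" (3): a world point X has camera coordinates R X + t; the wrist camera has in their place "T_tool_cam" (4x4, takes a point from camera to tool coordinates, whose origin is the TCP and whose axes are the tool frame's). Camera axes: x right, y down, z forward; pixel columns grow to the right and rows downward; lengths in mm; the calibration is good to about 2 mm. A picture is of the moment at which its call begins: read the wrist's pose just before it. get_calibration takes no time and is no camera call.
- finish_job(): hands the job in, once; it reports no verdict.
The state is a dict: "time_s": time; "joints": joint angles; "dq": joint speeds; "tau": joint torques, N m; "eef_pos": TCP position; "ee_rot": TCP orientation; "force": force on the tool from outside, world axes, zero at the start; "wrist_torque": the same for the moment, N m; "grip_width": opening from 0.0 (shut) to 1.0 (fully open).
Only numpy, scipy, OpenCV 4.12 (cv2) and the standard library are available. Lean on these libraries where they do the work, as an engineer would, in place of code of your own. Each camera call takes 0.05 s, during which the arm holds its last target.

## Working session

There is one attempt and no reset: what is moved stays moved. The work goes in short steps, Python scripts to look and compute and a tool call to move; the robot and the scene stay as the last step left them, time stands still between calls to the robot, and variables do not carry over. Pictures are saved under pics/ and viewed, and the job is handed in when it is done.

Besides the shell and the picture viewer there is one more tool, called as name([rows], argument=value, ...), one row to a line, values as JSON. jog_arm: Moves the arm, as the interface text tells. Its arguments: {"type":"object","properties":{"increments":{"type":"array","items":{"type":"object","properties":{"rx":{"type":"number"},"ry":{"type":"number"},"rz":{"type":"number"},"x":{"type":"number"},"y":{"type":"number"},"z":{"type":"number"},"hand":{"type":"number"}}}},"force":{"type":"number"}},"required":["increments"]}

```bash
mkdir -p pics; ls
cat > h.py <<'E'
import numpy as np,cv2
from rig import sense,capture,get_calibration
def snap(n,f):
    im=capture(n); cv2.imwrite('pics/'+f+'.png',cv2.cvtColor(im,cv2.COLOR_RGB2BGR)); return im
def ray(n,u,v,z):
    c=get_calibration(n);K=np.array(c['camera_matrix']);R=np.array(c['R']);t=np.array(c['t'])
    o=-R.T@t; d=R.T@np.linalg.inv(K)@np.array([u,v,1.]); s=(z-o[2])/d[2]; return o+s*d
def proj(n,X):
    c=get_calibration(n);K=np.array(c['camera_matrix']);p=K@(np.array(c['R'])@np.array(X,float)+np.array(c['t']));return p[:2]/p[2]
E
python3 - <<'E'
from h import *
snap('top','top0');snap('scene','scene0')
print(sense())
for n in('top','scene'):print(get_calibration(n))
E
```

```text
pics
{'time_s': 0.1, 'joints': array([-1.45839421e+00,  3.13382545e-01,  1.49834140e+00, -3.01795887e-05,
        1.33104313e+00, -2.23382197e-01]), 'dq': array([ 0.00062404, -0.00099982, -0.0025076 , -0.00033618,  0.00047632,
       -0.00227356]), 'tau': array([ 3.14125726e-03, -4.12898505e+01, -2.60141873e+01, -1.34034763e-04,
        3.05221372e-03,  7.62376573e-06]), 'eef_pos': array([ 172.95568553, -495.44377134,  230.80562173]), 'ee_rot': array([ 0.11774806,  0.69717642,  0.11857838, -0.69715106]), 'force': array([0.85064975, 0.87011794, 0.47673316]), 'wrist_torque': array([-0.02039326, -0.04549711, -0.03939616]), 'grip_width': 1.0018730418740496}
{'camera_matrix': array([[498.71646716,   0.        , 318.36736218],
       [  0.        , 498.71646716, 204.35890152],
       [  0.        ,   0.        ,   1.        ]]), 'R': array([[ 0.01952551, -0.99979939, -0.00446392],
       [-0.99605023, -0.0190651 , -0.08672054],
       [ 0.08661804,  0.00613955, -0.99622268]]), 't': array([  21.85775664,  583.88529502, 1312.96823898])}
{'camera_matrix': array([[399.51491478,   0.        , 316.63997813],
       [  0.        , 399.51491478, 194.72091356],
       [  0.        ,   0.        ,   1.        ]]), 'R': array([[ 0.86833884,  0.49595003, -0.0046078 ],
       [ 0.34684797, -0.61387046, -0.7091259 ],
       [-0.35451961,  0.61416335, -0.70506682]]), 't': array([-510.29461541, -114.63840889, 1192.65034855])}
```

View pics/top0.png

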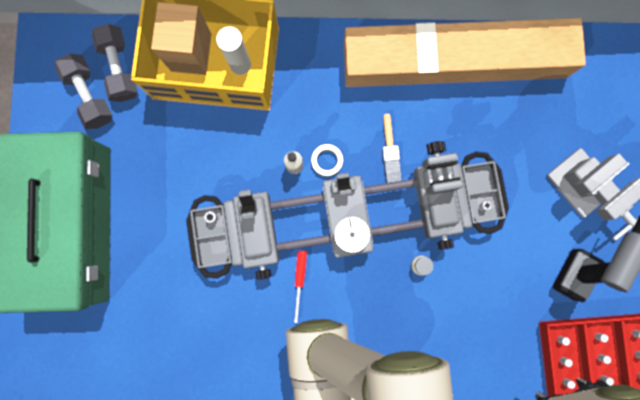

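View pics/scene0.png

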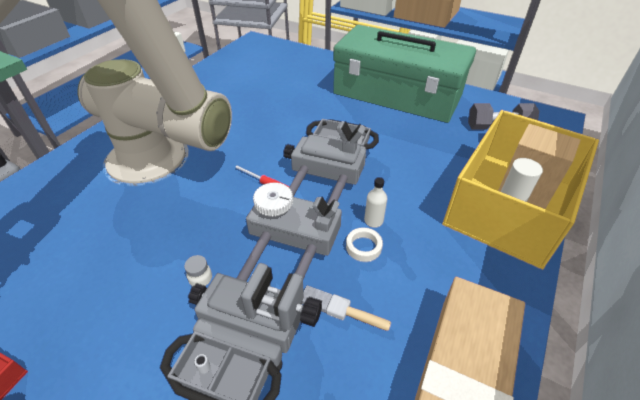

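Run:
```python
from h import *
im=cv2.imread('pics/top0.png')
cv2.imwrite('pics/top0z.png',cv2.resize(im[120:300,180:520],None,fx=2.35,fy=2.35,interpolation=cv2.INTER_CUBIC))
m=(im.min(2)>190).astype(np.uint8)
n,l,s,c=cv2.connectedComponentsWithStats(m)
for i in range(1,n):
    if s[i,4]>100: print(s[i],c[i])
i=l[235,346]
cn=max(cv2.findContours((l==i).astype(np.uint8),cv2.RETR_EXTERNAL,cv2.CHAIN_APPROX_NONE)[0],key=len)
print(cv2.minEnclosingCircle(cn),cv2.fitEllipse(cn))
(u,v),_,_=cv2.fitEllipse(cn)
w=ray('top',u,v,130);print('wheel',w, 'r', np.linalg.norm(ray('top',u+17.5,v,130)-w))
# scene wheel
im2=cv2.imread('pics/scene0.png')
cv2.imwrite('pics/scene0z.png',cv2.resize(im2[110:400,150:410],None,fx=2.05,fy=2.05,interpolation=cv2.INTER_CUBIC))
print('proj wheel in scene',proj('scene',w))
# rails approx edges
for p in[(270,203),(330,193),(414,184),(275,246),(415,229)]: print(p,ray('top',*p,61))
```

```text
[ 416   23   23   50 1014] [426.70808679  48.46942801]
[216  26  26  26 509] [228.70333988  38.49901768]
[ 73  77  18  25 226] [81.52654867 88.72123894]
[383 114  17  67 560] [391.09464286 155.74107143]
[311 144  32  32 478] [326.64225941 159.458159  ]
[550 149  38  36 434] [567.49769585 165.38479263]
[284 152  18  16 133] [293.47368421 160.81203008]
[585 154  44  46 898] [606.72271715 177.36859688]
[577 158  22  20 199] [587.33165829 167.38693467]
[ 325  177   46   76 1706] [349.05334115 223.06037515]
[605 179  35  61 759] [624.8972332  205.11198946]
[228 203  12  59 179] [233.21787709 227.97765363]
[250 208  17  44 423] [259.0070922  233.42553191]
[414 256  18  17 171] [423.22807018 264.15204678]
[291 332  35  49 803] [302.20049813 353.97384807]
[ 378  369   70   31 1752] [414.14326484 386.34874429]
[299 383  23  17 281] [309.83274021 392.30960854]
((347.5, 215.0), 39.94068145751953) ((347.72137451171875, 214.36862182617188), (36.33449935913086, 92.38642883300781), 168.18478393554688)
wheel [550.85224213 -40.42614115 130.        ] r 43.1755374516645
proj wheel in scene [292.77609594 198.82711987]
(270, 203) [581.40481437 159.39152468  61.        ]
(330, 193) [610.67447999   3.06784841  61.        ]
(414, 184) [ 638.56605709 -216.45968278   61.        ]
(275, 246) [469.69404184 143.2881441   61.        ]
(415, 229) [ 520.80299437 -219.39878786   61.        ]
```

View pics/top0z.png

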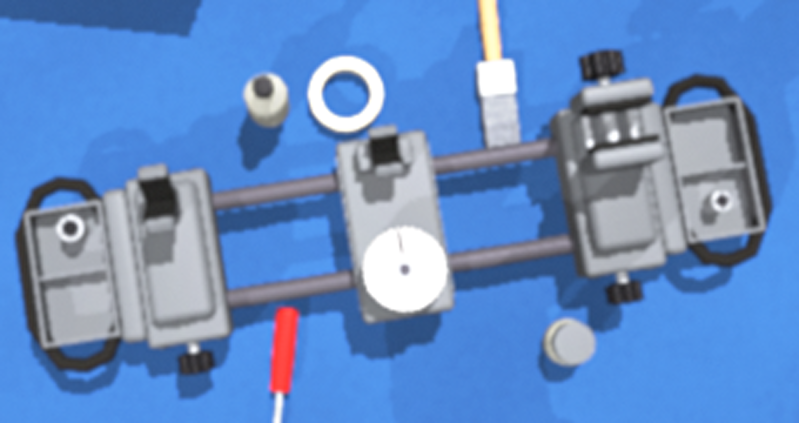

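View pics/scene0z.png

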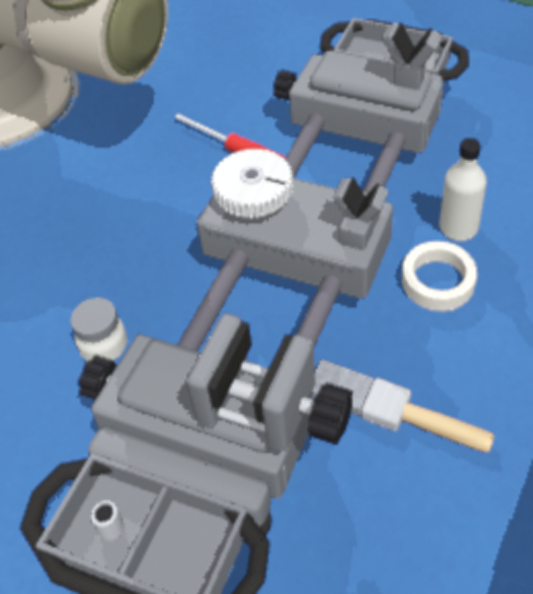

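Run:
```python
from h import *
im=cv2.imread('pics/top0.png')
for th in(225,235,245):
    m=(im.min(2)>th).astype(np.uint8)
    n,l,s,c=cv2.connectedComponentsWithStats(m); i=l[240,346]; print(th,s[i],c[i])
w=ray('top',351.9,234.5,130);print('wheel',w,proj('scene',w))
print('scene ray',ray('scene',272.9,194.4,130))
Z=lambda p:(180+(p[0]+.5)/2.35-.5,120+(p[1]+.5)/2.35-.5)
f=lambda p,z:ray('top',*Z(p),z)
for a,b in[((230,297),(572,245)),((215,198),(550,150))]:
    A,B=f(a,61)[:2],f(b,61)[:2];d=B-A;print(A,B,np.degrees(np.arctan2(d[0],-d[1])))
# rest end faces top z90, vice head
print('rest corners',[f(p,90)[:2].round(1) for p in[(338,148),(432,133),(454,305),(365,320)]])
# black line
print('line',f((400,235),131)-f((404,269),131))
print('vice saddle left edge',[f(p,90)[:2].round(1) for p in[(555,120),(583,272)]])
```

```text
225 [334 216  36  37 997] [351.82046138 234.08024072]
235 [335 217  35  35 960] [351.83125  234.184375]
245 [335 217  35  35 923] [351.8992416  234.30877573]
wheel [501.44133622 -51.41443651 130.        ] [271.39807274 194.12092614]
scene ray [504.8601706  -50.49819674 130.        ]
[469.57750101 136.57408335] [ 534.29268623 -240.45074855] 9.739736430390334
[578.92573537 156.17819831] [ 639.76108179 -215.81593423] 9.287845163237261
rest corners [array([633.7,  20.6]), array([652.2, -81.7]), array([ 465.7, -107.6]), array([447.7, -12. ])]
line [35.51233375  4.68103542  0.        ]
vice saddle left edge [array([ 669. , -215.8]), array([ 503.9, -246.4])]
```

```bash
cat >> h.py <<'E'
from scipy.spatial.transform import Rotation as Ro
def toolR():
    q=sense()['ee_rot'];return Ro.from_quat(q[[1,2,3,0]]).as_matrix()
def delta(target): return toolR().T@(np.array(target)-sense()['eef_pos'])
E
python3 - <<'E'
from h import *
print(toolR().round(3)); print(get_calibration('wrist'))
snap('wrist','w0')
print(delta([415,-51,231]))
E
```

```text
[[-0.     0.33  -0.944]
 [ 0.001 -0.944 -0.33 ]
 [-1.    -0.001 -0.   ]]
{'camera_matrix': array([[315.07432984,   0.        , 321.32768899],
       [  0.        , 315.07432984, 201.49369236],
       [  0.        ,   0.        ,   1.        ]]), 'T_tool_cam': array([[ 1.29714100e-04, -2.97882815e-01,  9.54602436e-01,
        -1.41717564e+02],
       [ 9.99999989e-01, -3.14317916e-05, -1.45691111e-04,
         7.12798490e-02],
       [ 7.34037430e-05,  9.54602445e-01,  2.97882808e-01,
        -7.64777197e+01],
       [ 0.00000000e+00,  0.00000000e+00,  0.00000000e+00,
         1.00000000e+00]])}
[ 2.94400834e-01 -3.39896076e+02 -3.74976503e+02]
```

View pics/w0.png

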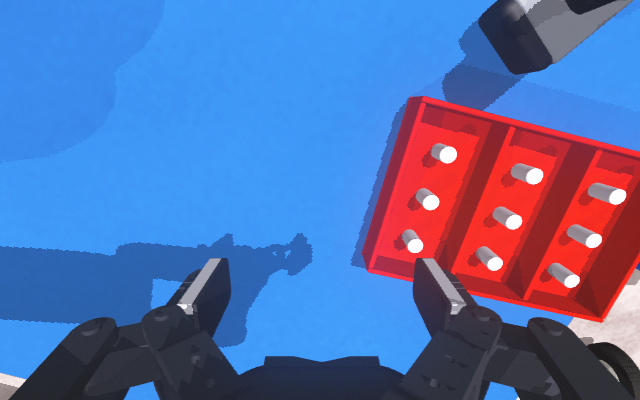

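jog_arm([
  {"rx":0.17,"hand":0},
  {"y":-60},
  {"y":-60},
  {"y":-60},
  {"y":-60},
])

```text
schema error: expected keys rx, ry, rz, x, y, z, hand
```

Run:
```python
from h import *
W=np.array([502.5,-51]);th=np.radians(9.5);xc=np.array([np.cos(th),np.sin(th)])
p=W-80*xc
print(toolR().round(3),sense()['eef_pos'],sense()['joints'].round(2),delta([*p,231]))
```

```text
[[-0.     0.33  -0.944]
 [ 0.001 -0.944 -0.33 ]
 [-1.    -0.001 -0.   ]] [ 172.9754311  -495.47823082  230.86804749] [-1.46  0.31  1.5   0.    1.33 -0.22] [ 2.79934829e-01 -3.24596738e+02 -3.78742354e+02]
```

All keys are required in each row.

jog_arm([
  {"rx":0.17,"ry":0,"rz":0,"x":0,"y":0,"z":0,"hand":0},
  {"rx":0,"ry":0,"rz":0,"x":0,"y":-45,"z":-40,"hand":0},
  {"rx":0,"ry":0,"rz":0,"x":0,"y":-45,"z":-40,"hand":0},
  {"rx":0,"ry":0,"rz":0,"x":0,"y":-45,"z":-40,"hand":0},
  {"rx":0,"ry":0,"rz":0,"x":0,"y":-45,"z":-40,"hand":0},
])

```text
time_s: 0.78
eef_pos: [301.7, -290.0, 231.2]
ee_rot: [0.058, 0.705, 0.058, -0.705]
force: [0.8, -1.0, -0.7]
grip_width: -0.002
```

```bash
cat > st.py <<'E'
from h import *
W=np.array([502.5,-51]);th=np.radians(9.5);xc=np.array([np.cos(th),np.sin(th)])
p=W-80*xc
print(toolR().round(3),sense()['eef_pos'],sense()['time_s'],sense()['joints'].round(2),delta([*p,231]))
E
python3 st.py
```

```text
[[ 0.     0.165 -0.986]
 [ 0.    -0.986 -0.165]
 [-1.    -0.    -0.   ]] [ 301.70217488 -289.97186577  231.24491687] 0.775 [-1.05  0.07  1.79  0.    1.28  0.36] [   0.26886512 -202.6389965  -157.37542981]
```

jog_arm([
  {"rx":0,"ry":0,"rz":0,"x":0,"y":-45,"z":-35,"hand":0},
  {"rx":0,"ry":0,"rz":0,"x":0,"y":-45,"z":-35,"hand":0},
  {"rx":0,"ry":0,"rz":0,"x":0,"y":-45,"z":-35,"hand":0},
  {"rx":0,"ry":0,"rz":0,"x":0,"y":-45,"z":-35,"hand":0},
  {"rx":0,"ry":0,"rz":0,"x":0,"y":-22.5,"z":-17.5,"hand":0},
])

```text
time_s: 1.4
eef_pos: [423.6, -63.7, 231.2]
ee_rot: [-0.059, -0.705, -0.06, 0.705]
force: [-0.0, -0.1, 0.1]
grip_width: -0.001
```

```bash
python3 st.py
python3 - <<'E'
from h import *
snap('wrist','w1');snap('scene','s1')
E
```

```text
[[-0.     0.167 -0.986]
 [ 0.    -0.986 -0.167]
 [-1.    -0.     0.   ]] [423.59906159 -63.68657424 231.21554856] 1.4 [-0.42  0.1   1.76  0.    1.28  0.98] [0.21540102 0.50967322 0.0884968 ]
```

View pics/w1.png

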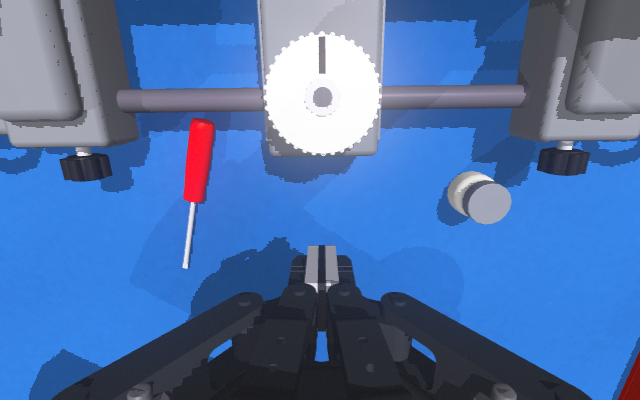

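View pics/s1.png

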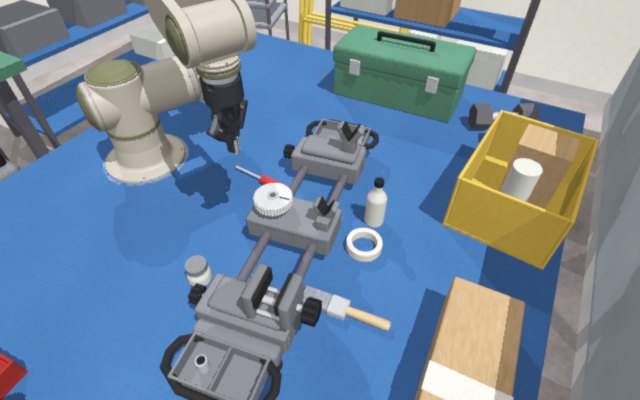

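```bash
cat >> h.py <<'E'
def wray(u,v,z,pos=None,R=None):
    s=sense(); c=get_calibration('wrist');K=c['camera_matrix'];T=c['T_tool_cam']
    R=toolR() if R is None else R; pos=s['eef_pos'] if pos is None else pos
    o=R@T[:3,3]+pos; d=R@T[:3,:3]@np.linalg.inv(K)@np.array([u,v,1.]); return o+d*(z-o[2])/d[2]
E
python3 - <<'E'
from h import *
im=cv2.imread('pics/w1.png')
m=(im.min(2)>235).astype(np.uint8)
n,l,s,c=cv2.connectedComponentsWithStats(m);i=l[120,322];print(s[i],c[i])
x,y,w,h=s[i][:4]
W=wray(x+w/2-.5,y+h/2-.5,130);print(W,wray(322,97,130), 'tool',toolR().T@(W-sense()['eef_pos']))
d=wray(322,40,130)-wray(322,97,130);print(np.degrees(np.arctan2(d[1],d[0])))
E
```

```text
[  264    31   118   124 10197] [322.30920859  93.79140924]
[506.40340392 -50.57967826 130.        ] [503.27410101 -50.74730759 130.        ] tool [101.10151997   0.83487252 -83.90492622]
9.7425233107015
```

jog_arm([
  {"rx":0,"ry":0,"rz":0,"x":40,"y":0,"z":0,"hand":0},
  {"rx":0,"ry":0,"rz":0,"x":40,"y":0,"z":0,"hand":0},
  {"rx":0,"ry":0,"rz":0,"x":36,"y":0,"z":0,"hand":0},
  {"rx":0,"ry":0,"rz":0,"x":0,"y":0,"z":-15,"hand":0},
  {"rx":0,"ry":0,"rz":0,"x":0,"y":0,"z":-6,"hand":0},
])

```text
time_s: 2.12
eef_pos: [443.9, -63.2, 115.1]
ee_rot: [-0.058, -0.705, -0.058, 0.705]
force: [-0.4, -0.6, 0.4]
grip_width: 0.001
```

jog_arm([
  {"rx":0,"ry":0,"rz":0,"x":0,"y":0,"z":-2,"hand":0},
  {"rx":0,"ry":0,"rz":0,"x":0,"y":0,"z":0,"hand":0},
])

```text
time_s: 2.38
eef_pos: [445.6, -62.5, 115.5]
ee_rot: [0.059, 0.705, 0.058, -0.705]
force: [-0.7, 1.0, -0.8]
grip_width: 0.002
```

jog_arm([
  {"rx":0,"ry":0,"rz":0,"x":0,"y":0,"z":-2,"hand":0},
  {"rx":0,"ry":0,"rz":0,"x":0,"y":0,"z":0,"hand":0},
])

```text
time_s: 2.62
eef_pos: [447.7, -61.9, 115.4]
ee_rot: [0.059, 0.705, 0.059, -0.705]
force: [-0.1, -0.6, -0.8]
grip_width: 0.004
```

jog_arm([
  {"rx":0,"ry":0,"rz":0,"x":0,"y":0,"z":-2,"hand":0},
  {"rx":0,"ry":0,"rz":0,"x":0,"y":0,"z":0,"hand":0},
])

```text
time_s: 2.88
eef_pos: [449.5, -61.6, 115.3]
ee_rot: [-0.059, -0.704, -0.059, 0.705]
force: [-2.2, -0.6, 1.0]
grip_width: -0.003
```

jog_arm([
  {"rx":0,"ry":0,"rz":0,"x":0,"y":0,"z":-1.5,"hand":0},
  {"rx":0,"ry":0,"rz":0,"x":0,"y":0,"z":0,"hand":0},
])

```text
time_s: 3.12
eef_pos: [449.8, -61.4, 115.1]
ee_rot: [-0.059, -0.703, -0.059, 0.706]
force: [-9.3, -3.0, 4.7]
grip_width: -0.002
```

jog_arm([
  {"rx":0,"ry":0,"rz":0,"x":0,"y":4,"z":0,"hand":0},
  {"rx":0,"ry":0,"rz":0,"x":0,"y":4,"z":0,"hand":0},
])

```text
time_s: 3.38
eef_pos: [451.6, -69.1, 115.2]
ee_rot: [-0.058, -0.704, -0.059, 0.705]
force: [-5.8, 0.5, 2.9]
grip_width: 0.001
```

Run:
```python
from h import *
snap('wrist','w2');print(sense()['force'],sense()['eef_pos'])
```

```text
[-6.31052796 -0.15245557  2.92892587] [451.86700366 -69.51397521 115.21650361]
```

View pics/w2.png

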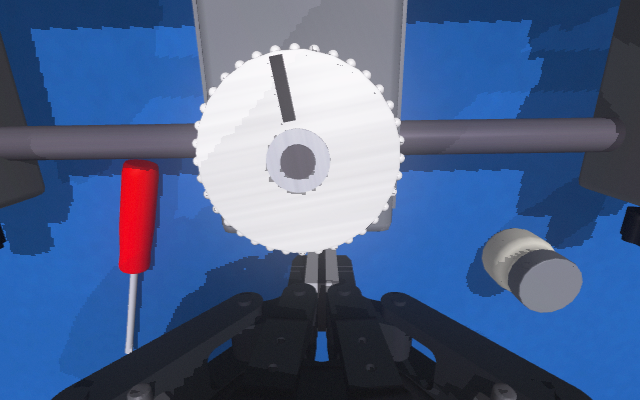

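jog_arm([
  {"rx":0,"ry":0,"rz":0,"x":0,"y":13.3,"z":-2.1,"hand":0},
  {"rx":0,"ry":0,"rz":0,"x":0,"y":12.0,"z":-6.1,"hand":0},
])

```text
time_s: 3.68
eef_pos: [465.3, -93.6, 115.4]
ee_rot: [0.059, 0.705, 0.058, -0.704]
force: [0.9, 0.2, -0.4]
grip_width: -0.005
```

```bash
cat > look.py <<'E'
import sys
from h import *
s=sense();R=toolR();snap('wrist',sys.argv[1])
W=np.array([503.3,-50.8,115]);d=R.T@(s['eef_pos']-W)
print('t',s['time_s'],'tcp-W in tool y,z',d[1:].round(1),'z',s['eef_pos'][2].round(1),'force tool',(R.T@s['force']).round(1),np.linalg.norm(s['force']).round(1))
E
python3 look.py w3
```

```text
t 3.675 tcp-W in tool y,z [35.9 44.5] z 115.4 force tool [ 0.4 -0.1 -0.9] 1.0
```

View pics/w3.png

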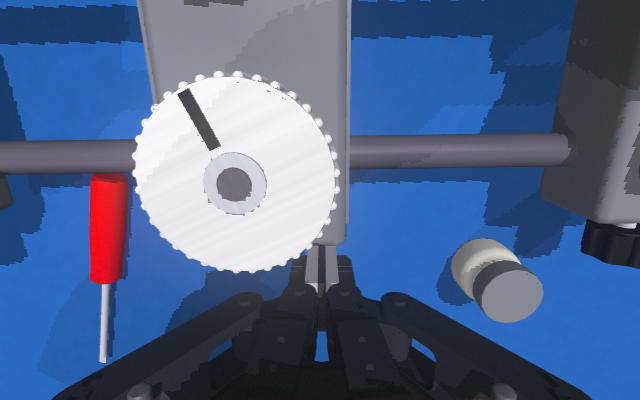

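jog_arm([
  {"rx":0,"ry":0,"rz":0,"x":0,"y":-1.2,"z":-1.6,"hand":0},
  {"rx":0,"ry":0,"rz":0,"x":0,"y":0,"z":0,"hand":0},
])

```text
time_s: 3.98
eef_pos: [466.1, -91.2, 115.2]
ee_rot: [-0.059, -0.705, -0.059, 0.705]
force: [0.6, -1.7, 0.2]
grip_width: -0.002
```

jog_arm([
  {"rx":0,"ry":0,"rz":0,"x":0,"y":-1.2,"z":-1.6,"hand":0},
  {"rx":0,"ry":0,"rz":0,"x":0,"y":0,"z":0,"hand":0},
])

```text
time_s: 4.22
eef_pos: [466.5, -90.6, 115.3]
ee_rot: [-0.059, -0.704, -0.058, 0.706]
force: [-8.3, -8.0, 2.9]
grip_width: -0.004
```

```bash
python3 look.py w4
```

```text
t 4.225 tcp-W in tool y,z [33.1 42.9] z 115.3 force tool [-2.9  6.6  9.5] 11.9
```

jog_arm([
  {"rx":0,"ry":0,"rz":0,"x":0,"y":9.3,"z":-9.5,"hand":0},
  {"rx":0,"ry":0,"rz":0,"x":0,"y":6.0,"z":-12.0,"hand":0},
])

```text
time_s: 4.53
eef_pos: [490.6, -104.0, 115.8]
ee_rot: [-0.061, -0.704, -0.057, 0.706]
force: [-7.3, -18.7, 2.9]
grip_width: -0.002
```

```bash
python3 look.py w5
```

```text
t 4.525 tcp-W in tool y,z [50.4 21.4] z 115.8 force tool [-2.7 17.3 10.3] 20.3
```

View pics/w5.png

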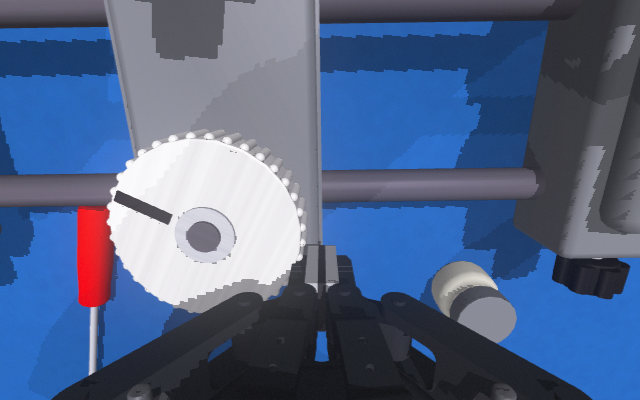

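jog_arm([
  {"rx":0,"ry":0,"rz":0,"x":0,"y":2.8,"z":-13.3,"hand":0},
  {"rx":0,"ry":0,"rz":0,"x":0,"y":0,"z":-10,"hand":0},
  {"rx":0,"ry":0,"rz":0,"x":0,"y":0,"z":-10,"hand":0},
])

```text
time_s: 4.95
eef_pos: [526.1, -101.4, 116.3]
ee_rot: [0.061, 0.706, 0.056, -0.703]
force: [2.6, -13.0, -1.0]
grip_width: -0.001
```

```bash
python3 look.py w6;python3 -c "
from h import *
snap('scene','s2')"
```

```text
t 4.95 tcp-W in tool y,z [ 53.6 -14.1] z 116.3 force tool [ 1.1 13.3 -0.4] 13.3
```

View pics/w6.png

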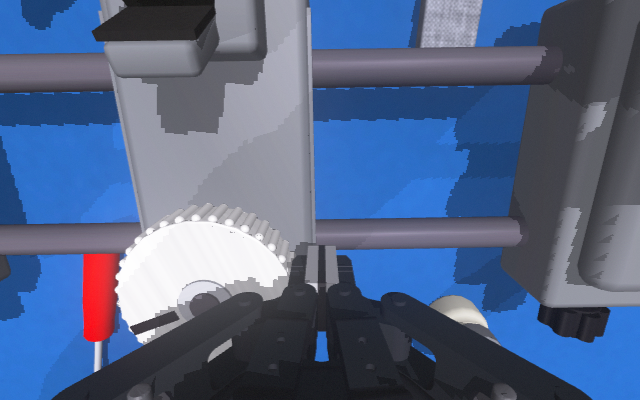

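View pics/s2.png

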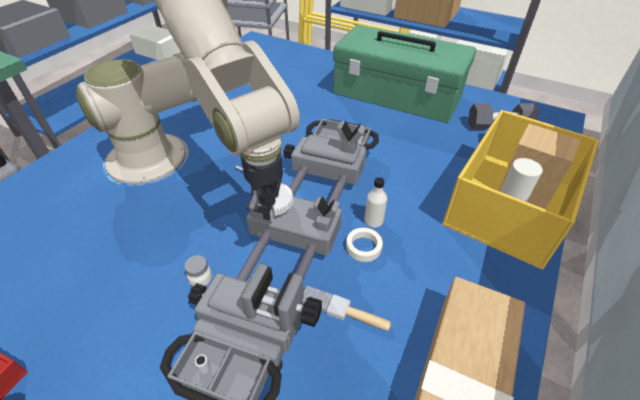

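jog_arm([
  {"rx":0,"ry":0,"rz":0,"x":0,"y":-3.0,"z":-13.1,"hand":0},
  {"rx":0,"ry":0,"rz":0,"x":0,"y":-7.0,"z":-11.5,"hand":0},
  {"rx":0,"ry":0,"rz":0,"x":0,"y":-10.1,"z":-8.9,"hand":0},
])

```text
time_s: 5.42
eef_pos: [554.6, -73.0, 115.3]
ee_rot: [0.059, 0.705, 0.058, -0.705]
force: [-0.2, -1.8, -0.4]
grip_width: 0.001
```

```bash
python3 look.py w7
```

```text
t 5.425 tcp-W in tool y,z [ 30.3 -47. ] z 115.3 force tool [0.4 1.8 0.5] 1.9
```

View pics/w7.png

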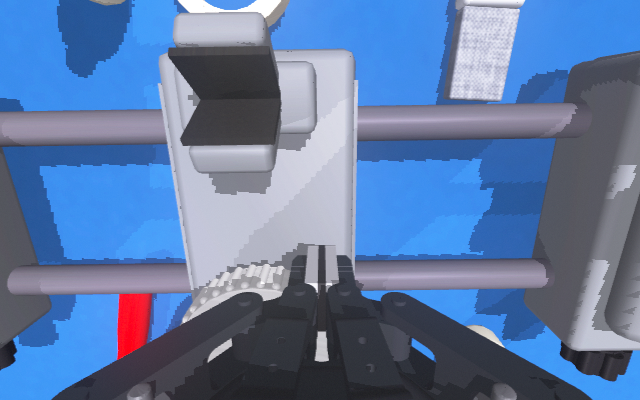

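jog_arm([
  {"rx":0,"ry":0,"rz":0,"x":0,"y":40,"z":0,"hand":0},
  {"rx":0,"ry":0,"rz":0,"x":0,"y":0,"z":50,"hand":0},
  {"rx":0,"ry":0,"rz":0,"x":0,"y":0,"z":50,"hand":0},
  {"rx":0,"ry":0,"rz":0,"x":0,"y":-40,"z":20,"hand":0},
  {"rx":0,"ry":0,"rz":0,"x":0,"y":-60,"z":0,"hand":0},
])

```text
time_s: 6.1
eef_pos: [424.6, -33.3, 115.4]
ee_rot: [-0.057, -0.705, -0.058, 0.705]
force: [1.3, 0.3, -0.2]
grip_width: -0.003
```

```bash
python3 look.py w8
```

```text
t 6.1 tcp-W in tool y,z [-29.9  74.9] z 115.4 force tool [ 0.2 -0.1 -1.3] 1.3
```

View pics/w8.png

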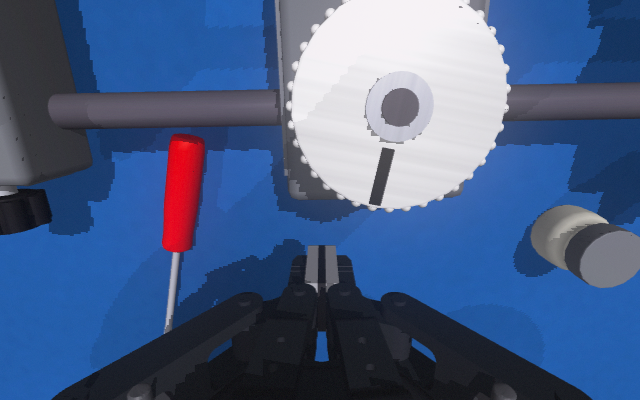

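jog_arm([
  {"rx":0,"ry":0,"rz":0,"x":0,"y":0,"z":-28.5,"hand":0},
  {"rx":0,"ry":0,"rz":0,"x":0,"y":12,"z":4.6,"hand":0},
  {"rx":0,"ry":0,"rz":0,"x":0,"y":10,"z":1.4,"hand":0},
  {"rx":0,"ry":0,"rz":0,"x":0,"y":16,"z":0,"hand":0},
  {"rx":0,"ry":0,"rz":0,"x":0,"y":10,"z":-1.4,"hand":0},
])

```text
time_s: 6.78
eef_pos: [455.3, -77.2, 114.7]
ee_rot: [-0.058, -0.703, -0.059, 0.707]
force: [-4.3, 0.4, 0.3]
grip_width: 0.0
```

```bash
cat > look.py <<'E'
import sys
from h import *
s=sense();R=toolR();im=snap('wrist',sys.argv[1])
W=np.array([503.3,-50.8,115]);d=R.T@(s['eef_pos']-W)
print('t',s['time_s'],'tcp-W in tool y,z',d[1:].round(1),'z',s['eef_pos'][2].round(1),'force tool',(R.T@s['force']).round(1),np.linalg.norm(s['force']).round(1))
ys,xs=np.mgrid[0:250,0:640]
c=get_calibration('wrist');K=c['camera_matrix'];T=c['T_tool_cam']
o=R@T[:3,3]+s['eef_pos'];D=(R@T[:3,:3]@np.linalg.inv(K)@np.stack([xs.ravel(),ys.ravel(),np.ones(xs.size)])).T
zt=131.
P=o+D*((zt-o[2])/D[:,2])[:,None]
g=im[:250].max(2).ravel(); wm=np.uint8((im[:250].min(2)>205))
n,l,st,ce=cv2.connectedComponentsWithStats(wm)
# pick white comp nearest W
pc=[np.linalg.norm(P[int(np.clip(c[1],0,249))*640+int(np.clip(c[0],0,639)),:2]-W[:2]) if st[i,4]>1500 else 1e9 for i,c in enumerate(ce)]
i=int(np.argmin(pc[1:]))+1
r=P[:,:2]-W[:2];rr=np.hypot(*r.T)
k=(rr>20)&(rr<37)&(g<110)
rt=r[k]; a=np.arctan2(rt[:,1],rt[:,0])-np.radians(9.6)
# dominant cluster
h,e=np.histogram(a%(2*np.pi),36,(0,2*np.pi));j=h.argmax();a0=(e[j]+e[j+1])/2
q=(a-a0+np.pi)%(2*np.pi)-np.pi;q=q[abs(q)<.35]
print('line angle deg',np.degrees(a0+np.median(q))%360,'n',len(q),h[h>20],'white bbox',st[i])
E
python3 look.py w9
```

```text
t 6.775 tcp-W in tool y,z [18.1 51.7] z 114.7 force tool [-0.3 -1.2  4.2] 4.4
line angle deg 233.20144494744002 n 455 [ 81 372] white bbox [  172    50   214   200 30274]
```

View pics/w9.png

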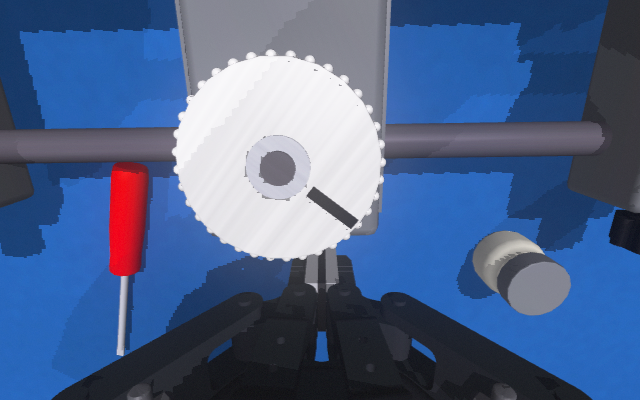

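jog_arm([
  {"rx":0,"ry":0,"rz":0,"x":0,"y":12,"z":-5.5,"hand":0},
  {"rx":0,"ry":0,"rz":0,"x":0,"y":0,"z":18,"hand":0},
  {"rx":0,"ry":0,"rz":0,"x":0,"y":-32,"z":4,"hand":0},
  {"rx":0,"ry":0,"rz":0,"x":0,"y":-32,"z":0,"hand":0},
])

```text
time_s: 7.32
eef_pos: [431.8, -27.9, 115.2]
ee_rot: [-0.058, -0.705, -0.059, 0.705]
force: [0.3, 0.1, -0.4]
grip_width: -0.001
```

```bash
python3 look.py w10
```

```text
t 7.325 tcp-W in tool y,z [-34.3  66.7] z 115.2 force tool [ 0.4 -0.  -0.4] 0.5
line angle deg 250.47646494616652 n 518 [234 284] white bbox [  301     4   220   225 32558]
```

jog_arm([
  {"rx":0,"ry":0,"rz":0,"x":0,"y":0,"z":-22.5,"hand":0},
  {"rx":0,"ry":0,"rz":0,"x":0,"y":16,"z":6.8,"hand":0},
  {"rx":0,"ry":0,"rz":0,"x":0,"y":10,"z":1.4,"hand":0},
  {"rx":0,"ry":0,"rz":0,"x":0,"y":16,"z":0,"hand":0},
  {"rx":0,"ry":0,"rz":0,"x":0,"y":11,"z":-1.6,"hand":0},
])

```text
time_s: 8.0
eef_pos: [455.6, -78.5, 114.9]
ee_rot: [-0.058, -0.703, -0.059, 0.706]
force: [-1.4, 0.7, -0.1]
grip_width: -0.0
```

jog_arm([
  {"rx":0,"ry":0,"rz":0,"x":0,"y":12,"z":-6,"hand":0},
  {"rx":0,"ry":0,"rz":0,"x":0,"y":0,"z":18,"hand":0},
  {"rx":0,"ry":0,"rz":0,"x":0,"y":-33,"z":4,"hand":0},
  {"rx":0,"ry":0,"rz":0,"x":0,"y":-32,"z":0,"hand":0},
])

```text
time_s: 8.5
eef_pos: [431.9, -28.1, 115.3]
ee_rot: [-0.058, -0.705, -0.058, 0.705]
force: [-0.6, 0.6, -0.2]
grip_width: -0.003
```

```bash
python3 look.py w11
```

```text
t 8.5 tcp-W in tool y,z [-34.2  66.6] z 115.3 force tool [ 0.2 -0.7  0.5] 0.9
line angle deg 338.85650469817057 n 667 [414 253] white bbox [  302     4   221   225 32928]
```

jog_arm([
  {"rx":0,"ry":0,"rz":0,"x":0,"y":0,"z":-22.5,"hand":0},
  {"rx":0,"ry":0,"rz":0,"x":0,"y":16,"z":6.8,"hand":0},
  {"rx":0,"ry":0,"rz":0,"x":0,"y":10,"z":1.4,"hand":0},
  {"rx":0,"ry":0,"rz":0,"x":0,"y":16,"z":0,"hand":0},
  {"rx":0,"ry":0,"rz":0,"x":0,"y":11,"z":-1.6,"hand":0},
])

```text
time_s: 9.18
eef_pos: [454.8, -78.8, 114.7]
ee_rot: [-0.058, -0.703, -0.059, 0.707]
force: [-8.1, -1.7, 1.5]
grip_width: 0.003
```

jog_arm([
  {"rx":0,"ry":0,"rz":0,"x":0,"y":12,"z":-6,"hand":0},
  {"rx":0,"ry":0,"rz":0,"x":0,"y":0,"z":18,"hand":0},
  {"rx":0,"ry":0,"rz":0,"x":0,"y":-33,"z":4,"hand":0},
  {"rx":0,"ry":0,"rz":0,"x":0,"y":-32,"z":0,"hand":0},
])

```text
time_s: 9.68
eef_pos: [432.0, -28.3, 115.3]
ee_rot: [0.058, 0.705, 0.058, -0.705]
force: [1.2, -0.1, 0.6]
grip_width: -0.0
```

```bash
python3 look.py w12
```

```text
t 9.675 tcp-W in tool y,z [-33.9  66.7] z 115.3 force tool [-0.6  0.3 -1.1] 1.4
line angle deg 68.333628381671 n 581 [392 189] white bbox [  301     3   221   227 33340]
```

jog_arm([
  {"rx":0,"ry":0,"rz":0,"x":0,"y":0,"z":-22.5,"hand":0},
  {"rx":0,"ry":0,"rz":0,"x":0,"y":16,"z":6.8,"hand":0},
  {"rx":0,"ry":0,"rz":0,"x":0,"y":10,"z":1.4,"hand":0},
  {"rx":0,"ry":0,"rz":0,"x":0,"y":16,"z":0,"hand":0},
  {"rx":0,"ry":0,"rz":0,"x":0,"y":11,"z":-1.6,"hand":0},
])

```text
time_s: 10.35
eef_pos: [455.3, -79.0, 114.9]
ee_rot: [-0.058, -0.703, -0.059, 0.706]
force: [-4.0, 0.2, 1.4]
grip_width: -0.005
```

jog_arm([
  {"rx":0,"ry":0,"rz":0,"x":0,"y":12,"z":-6,"hand":0},
  {"rx":0,"ry":0,"rz":0,"x":0,"y":0,"z":18,"hand":0},
  {"rx":0,"ry":0,"rz":0,"x":0,"y":-33,"z":4,"hand":0},
  {"rx":0,"ry":0,"rz":0,"x":0,"y":-32,"z":0,"hand":0},
])

```text
time_s: 10.85
eef_pos: [431.9, -28.4, 115.3]
ee_rot: [0.058, 0.705, 0.058, -0.705]
force: [0.4, -0.1, -0.5]
grip_width: 0.002
```

```bash
python3 look.py w13
```

```text
t 10.85 tcp-W in tool y,z [-33.8  66.7] z 115.3 force tool [ 0.5  0.2 -0.3] 0.6
line angle deg 165.7246228994639 n 473 [417  56] white bbox [  305     3   222   226 33454]
```

View pics/w13.png

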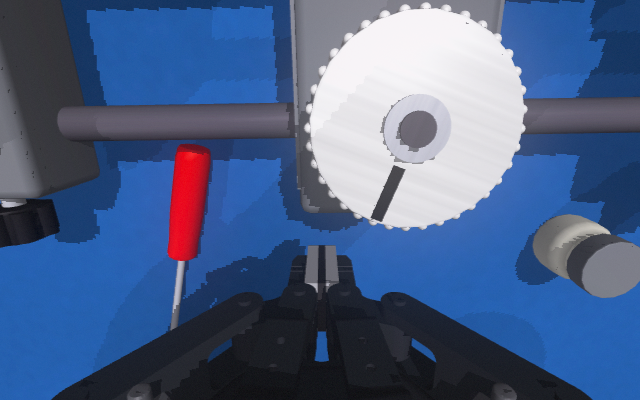

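jog_arm([
  {"rx":0,"ry":0,"rz":0,"x":0,"y":12,"z":-17,"hand":0},
  {"rx":0,"ry":0,"rz":0,"x":0,"y":16,"z":2.9,"hand":0},
  {"rx":0,"ry":0,"rz":0,"x":0,"y":16,"z":0,"hand":0},
  {"rx":0,"ry":0,"rz":0,"x":0,"y":10,"z":-1.4,"hand":0},
  {"rx":0,"ry":0,"rz":0,"x":0,"y":0,"z":15.5,"hand":0},
])

```text
time_s: 11.52
eef_pos: [441.4, -83.1, 115.2]
ee_rot: [0.058, 0.705, 0.058, -0.705]
force: [0.4, 0.4, 0.4]
grip_width: 0.001
```

```bash
python3 look.py w14
```

```text
t 11.525 tcp-W in tool y,z [21.6 66.4] z 115.2 force tool [-0.4 -0.4 -0.4] 0.7
line angle deg 220.3216879088565 n 480 [ 25 225 252] white bbox [  171     3   222   228 33425]
```

View pics/w14.png

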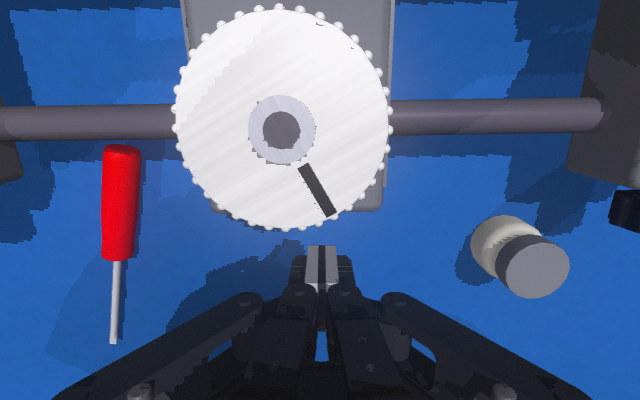

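jog_arm([
  {"rx":0,"ry":0,"rz":0,"x":0,"y":-44,"z":0,"hand":0},
  {"rx":0,"ry":0,"rz":0,"x":0,"y":0,"z":-16.5,"hand":0},
  {"rx":0,"ry":0,"rz":0,"x":0,"y":16,"z":2.9,"hand":0},
  {"rx":0,"ry":0,"rz":0,"x":0,"y":16,"z":0,"hand":0},
  {"rx":0,"ry":0,"rz":0,"x":0,"y":14,"z":-1.8,"hand":0},
])

```text
time_s: 12.2
eef_pos: [455.7, -82.2, 115.1]
ee_rot: [-0.058, -0.703, -0.059, 0.706]
force: [-1.0, 1.4, 0.7]
grip_width: -0.001
```

jog_arm([
  {"rx":0,"ry":0,"rz":0,"x":0,"y":6,"z":-1.8,"hand":0},
  {"rx":0,"ry":0,"rz":0,"x":0,"y":0,"z":17,"hand":0},
])

```text
time_s: 12.45
eef_pos: [443.5, -90.6, 115.3]
ee_rot: [0.059, 0.705, 0.058, -0.704]
force: [-0.9, -0.8, 0.3]
grip_width: -0.004
```

```bash
python3 look.py w15
```

```text
t 12.45 tcp-W in tool y,z [29.3 65.6] z 115.3 force tool [-0.3  0.6  1. ] 1.2
line angle deg 277.8175370453534 n 479 [ 28 354 125] white bbox [  152     6   221   226 33096]
```

View pics/w15.png

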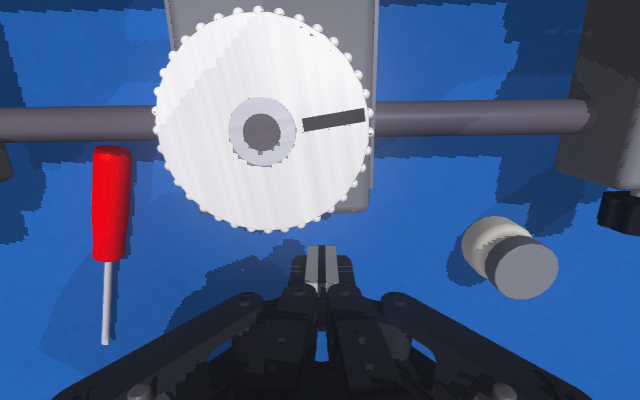

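jog_arm([
  {"rx":0,"ry":0,"rz":0,"x":0,"y":-50,"z":0,"hand":0},
  {"rx":0,"ry":0,"rz":0,"x":0,"y":0,"z":-15.7,"hand":0},
  {"rx":0,"ry":0,"rz":0,"x":0,"y":16,"z":2.9,"hand":0},
  {"rx":0,"ry":0,"rz":0,"x":0,"y":16,"z":0,"hand":0},
  {"rx":0,"ry":0,"rz":0,"x":0,"y":14,"z":-1.8,"hand":0},
])

```text
time_s: 13.12
eef_pos: [456.2, -84.6, 115.1]
ee_rot: [-0.058, -0.704, -0.059, 0.705]
force: [-3.1, 1.8, 0.2]
grip_width: -0.001
```

jog_arm([
  {"rx":0,"ry":0,"rz":0,"x":0,"y":6,"z":-1.8,"hand":0},
  {"rx":0,"ry":0,"rz":0,"x":0,"y":0,"z":17,"hand":0},
])

```text
time_s: 13.38
eef_pos: [443.3, -92.9, 115.3]
ee_rot: [0.059, 0.705, 0.058, -0.704]
force: [-0.9, -0.4, 0.7]
grip_width: 0.0
```

```bash
python3 look.py w16
```

```text
t 13.375 tcp-W in tool y,z [31.6 66.1] z 115.3 force tool [-0.7  0.3  0.9] 1.2
line angle deg 327.45845835403276 n 650 [ 29  26 471 153] white bbox [  146     4   222   227 33507]
```

View pics/w16.png

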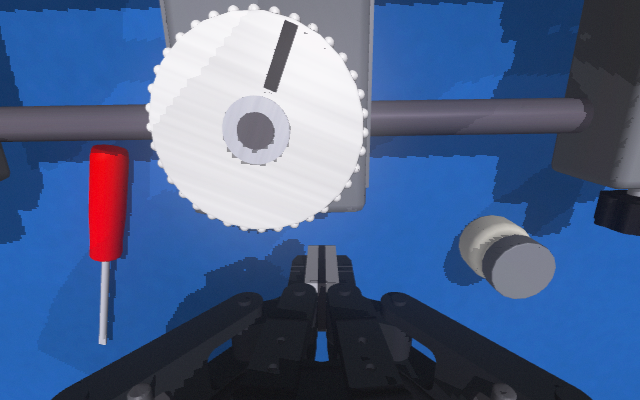

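jog_arm([
  {"rx":0,"ry":0,"rz":0,"x":0,"y":-50,"z":0,"hand":0},
  {"rx":0,"ry":0,"rz":0,"x":0,"y":0,"z":-16,"hand":0},
  {"rx":0,"ry":0,"rz":0,"x":0,"y":16,"z":2.9,"hand":0},
  {"rx":0,"ry":0,"rz":0,"x":0,"y":16,"z":0,"hand":0},
  {"rx":0,"ry":0,"rz":0,"x":0,"y":14,"z":-1.8,"hand":0},
])

```text
time_s: 14.05
eef_pos: [456.5, -86.5, 115.2]
ee_rot: [-0.058, -0.705, -0.059, 0.705]
force: [-2.1, 0.7, 0.5]
grip_width: -0.004
```

jog_arm([
  {"rx":0,"ry":0,"rz":0,"x":0,"y":0,"z":25,"hand":0},
  {"rx":0,"ry":0,"rz":0,"x":0,"y":-20,"z":0,"hand":0},
])

```text
time_s: 14.3
eef_pos: [428.5, -71.4, 115.4]
ee_rot: [0.058, 0.705, 0.057, -0.704]
force: [-0.8, 0.0, 0.5]
grip_width: -0.003
```

```bash
python3 look.py w17
python3 - <<'E'
from h import *
snap('scene','s3');snap('top','t3')
E
```

```text
t 14.3 tcp-W in tool y,z [ 8.2 77.2] z 115.4 force tool [-0.5 -0.1  0.8] 1.0
line angle deg 19.378632738867193 n 700 [383 308  24  44] white bbox [  204     0   228   207 33947]
```

View pics/w17.png

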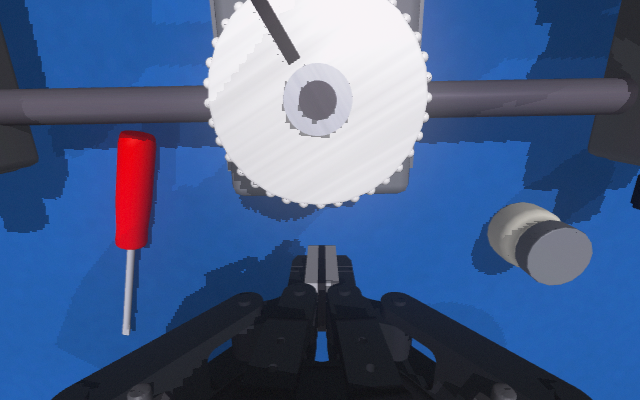

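View pics/s3.png

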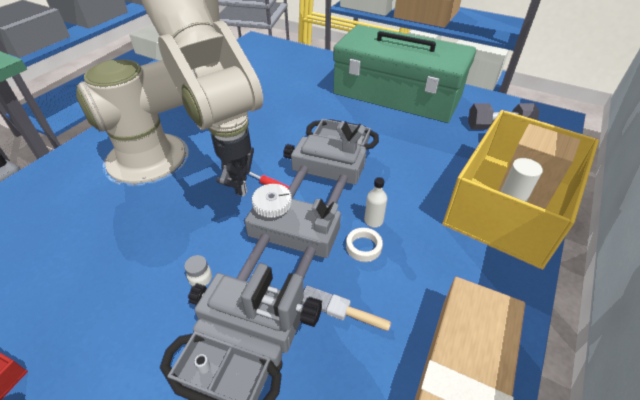

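Run:
```python
from h import *
W=wray(318,100,133.2);R=toolR();s=sense()
print(W,'shift',R.T@(W-[503.3,-50.8,133.2]))
tw=R.T@(W-s['eef_pos']);print('wheel rel tcp',tw, 'target', tw[1]-50-9-15, tw[2]-60)
# rest +y top edge & fork head in top view
im=cv2.imread('pics/t3.png');cv2.imwrite('pics/t3z.png',cv2.resize(im[120:300,180:520],None,fx=2.35,fy=2.35,interpolation=cv2.INTER_CUBIC))
```

```text
[505.4364211  -56.33938541 133.2       ] shift [ 0.00606951  5.81672294 -1.18944662]
wheel rel tcp [-17.54591827  -1.24315837 -77.61906124] target -75.24315837484154 -137.61906124183434
```

View pics/t3z.png

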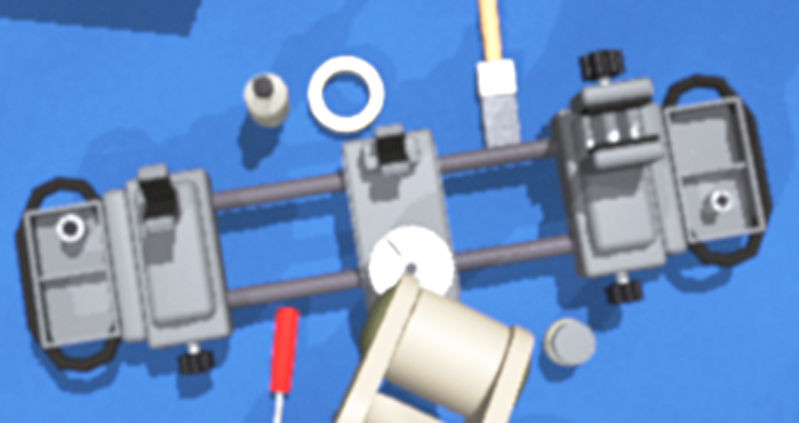

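jog_arm([
  {"rx":0,"ry":0,"rz":0,"x":-55,"y":0,"z":0,"hand":0},
  {"rx":0,"ry":0,"rz":0,"x":-15,"y":-30,"z":-10,"hand":0},
  {"rx":0,"ry":0,"rz":0,"x":0,"y":-30,"z":-40,"hand":0},
  {"rx":0,"ry":0,"rz":0,"x":0,"y":-17,"z":-44,"hand":0},
  {"rx":0,"ry":0,"rz":0,"x":0,"y":0,"z":-44,"hand":0},
])

```text
time_s: 15.08
eef_pos: [553.9, 29.4, 185.5]
ee_rot: [0.059, 0.705, 0.059, -0.704]
force: [0.3, -0.5, 0.5]
grip_width: -0.002
```

```bash
cat > look2.py <<'E'
import sys
from h import *
s=sense();R=toolR();snap('wrist',sys.argv[1])
W=np.array([505.,-56.5,115]);d=R.T@(s['eef_pos']-W)
print('t',s['time_s'],'rest-local x,y',-d[2]-55,-d[1],'z',s['eef_pos'][2].round(1),'force',(R.T@s['force']).round(1))
E
python3 look2.py w18
```

```text
t 15.075 rest-local x,y 7.6453661582890575 76.51105833224536 z 185.5 force [-0.5  0.6 -0.2]
```

View pics/w18.png

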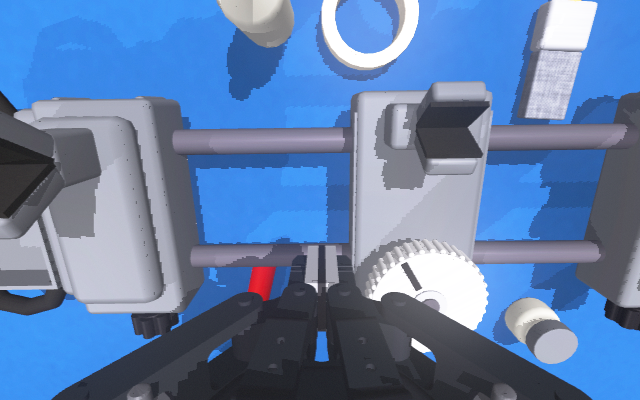

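jog_arm([
  {"rx":0,"ry":0,"rz":0,"x":40,"y":0,"z":2,"hand":0},
  {"rx":0,"ry":0,"rz":0,"x":40,"y":0,"z":0,"hand":0},
  {"rx":0,"ry":0,"rz":0,"x":29,"y":0,"z":0,"hand":0},
  {"rx":0,"ry":0,"rz":0,"x":0,"y":8,"z":0,"hand":0},
  {"rx":0,"ry":0,"rz":0,"x":0,"y":6,"z":0,"hand":0},
])

```text
time_s: 15.75
eef_pos: [553.0, 14.0, 77.2]
ee_rot: [0.058, 0.705, 0.059, -0.704]
force: [0.1, 7.7, -4.3]
grip_width: 0.0
```

jog_arm([
  {"rx":0,"ry":0,"rz":0,"x":0,"y":4,"z":0,"hand":0},
  {"rx":0,"ry":0,"rz":0,"x":0,"y":4,"z":0,"hand":0},
])

```text
time_s: 16.0
eef_pos: [554.2, 6.8, 77.3]
ee_rot: [0.058, 0.705, 0.059, -0.704]
force: [1.0, 5.8, -4.4]
grip_width: -0.003
```

```bash
python3 look2.py w19
```

```text
t 16.0 rest-local x,y 3.8710465257591764 54.323084108099586 z 77.3 force [ 4.4 -5.6 -2. ]
```

View pics/w19.png

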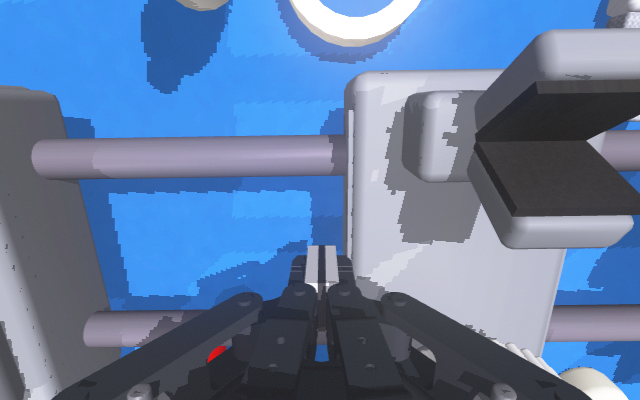

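jog_arm([
  {"rx":0,"ry":0,"rz":0,"x":0,"y":10,"z":0,"hand":0},
  {"rx":0,"ry":0,"rz":0,"x":0,"y":10,"z":0,"hand":0},
  {"rx":0,"ry":0,"rz":0,"x":0,"y":10,"z":0,"hand":0},
  {"rx":0,"ry":0,"rz":0,"x":0,"y":10,"z":0,"hand":0},
  {"rx":0,"ry":0,"rz":0,"x":0,"y":10,"z":0,"hand":0},
])

```text
time_s: 16.68
eef_pos: [562.8, -42.6, 77.5]
ee_rot: [0.058, 0.706, 0.059, -0.704]
force: [2.1, 6.9, -2.9]
grip_width: 0.002
```

jog_arm([
  {"rx":0,"ry":0,"rz":0,"x":0,"y":10,"z":0,"hand":0},
  {"rx":0,"ry":0,"rz":0,"x":0,"y":10,"z":0,"hand":0},
  {"rx":0,"ry":0,"rz":0,"x":0,"y":10,"z":0,"hand":0},
  {"rx":0,"ry":0,"rz":0,"x":0,"y":10,"z":0,"hand":0},
])

```text
time_s: 17.18
eef_pos: [569.5, -82.0, 77.6]
ee_rot: [0.058, 0.706, 0.059, -0.704]
force: [3.3, 8.3, -2.4]
grip_width: -0.001
```

```bash
python3 look2.py w20
python3 - <<'E'
from h import *
im=snap('scene','s4');im=cv2.imread('pics/s4.png');cv2.imwrite('pics/s4z.png',cv2.resize(im[110:400,150:410],None,fx=2.05,fy=2.05,interpolation=cv2.INTER_CUBIC))
E
```

```text
t 17.175 rest-local x,y 4.3227274577621415 -35.840156188291765 z 77.6 force [ 2.4 -7.7 -4.6]
```

View pics/s4z.png

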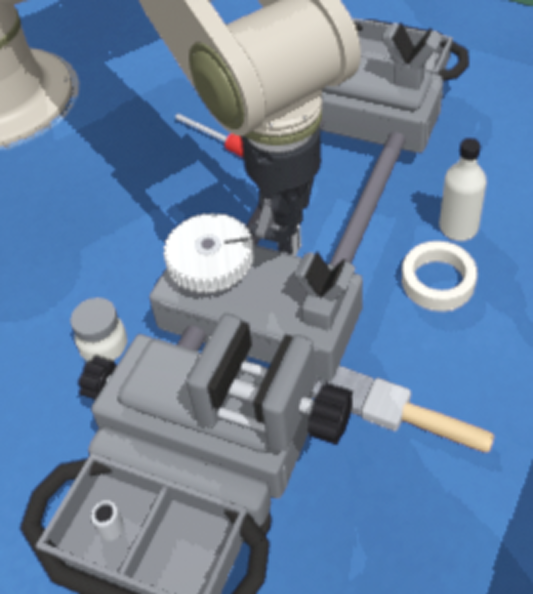

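View pics/w20.png

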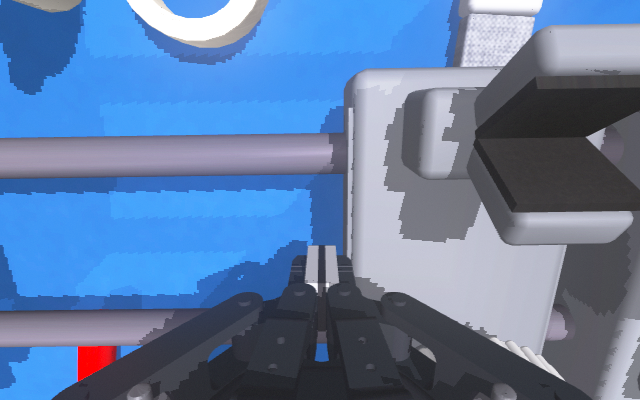

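jog_arm([
  {"rx":0,"ry":0,"rz":0,"x":0,"y":5,"z":0,"hand":0},
  {"rx":0,"ry":0,"rz":0,"x":0,"y":5,"z":0,"hand":0},
  {"rx":0,"ry":0,"rz":0,"x":0,"y":5,"z":0,"hand":0},
  {"rx":0,"ry":0,"rz":0,"x":0,"y":4,"z":0,"hand":0},
  {"rx":0,"ry":0,"rz":0,"x":0,"y":3,"z":0,"hand":0},
])

```text
time_s: 17.9
eef_pos: [572.9, -103.4, 77.6]
ee_rot: [0.059, 0.706, 0.059, -0.704]
force: [0.9, 5.8, 1.8]
grip_width: 0.0
```

jog_arm([
  {"rx":0,"ry":0,"rz":0,"x":0,"y":2,"z":0,"hand":0},
  {"rx":0,"ry":0,"rz":0,"x":0,"y":2,"z":0,"hand":0},
])

```text
time_s: 18.15
eef_pos: [573.6, -107.3, 77.6]
ee_rot: [0.059, 0.706, 0.059, -0.704]
force: [2.1, 6.1, 2.1]
grip_width: 0.0
```

jog_arm([
  {"rx":0,"ry":0,"rz":0,"x":0,"y":2,"z":0,"hand":0},
  {"rx":0,"ry":0,"rz":0,"x":0,"y":2,"z":0,"hand":0},
])

```text
time_s: 18.4
eef_pos: [574.3, -111.2, 77.6]
ee_rot: [0.059, 0.706, 0.059, -0.704]
force: [1.6, 6.7, 1.4]
grip_width: 0.001
```

jog_arm([
  {"rx":0,"ry":0,"rz":0,"x":0,"y":2,"z":0,"hand":0},
  {"rx":0,"ry":0,"rz":0,"x":0,"y":1,"z":0,"hand":0},
])

```text
time_s: 18.65
eef_pos: [574.8, -114.2, 77.6]
ee_rot: [0.059, 0.706, 0.059, -0.704]
force: [3.0, 6.9, 2.4]
grip_width: 0.003
```

jog_arm([
  {"rx":0,"ry":0,"rz":0,"x":0,"y":1.5,"z":0,"hand":0},
  {"rx":0,"ry":0,"rz":0,"x":0,"y":1.5,"z":0,"hand":0},
])

```text
time_s: 18.9
eef_pos: [575.3, -117.1, 77.6]
ee_rot: [0.059, 0.706, 0.059, -0.704]
force: [2.4, 7.1, 0.8]
grip_width: 0.002
```

jog_arm([
  {"rx":0,"ry":0,"rz":0,"x":0,"y":1.5,"z":0,"hand":0},
  {"rx":0,"ry":0,"rz":0,"x":0,"y":1.5,"z":0,"hand":0},
])

```text
time_s: 19.15
eef_pos: [575.8, -120.1, 77.6]
ee_rot: [0.059, 0.706, 0.059, -0.704]
force: [3.2, 7.2, 1.1]
grip_width: 0.0
```

```bash
python3 look2.py w21
python3 - <<'E'
from h import *
im=snap('scene','s5');im=cv2.imread('pics/s5.png');cv2.imwrite('pics/s5z.png',cv2.resize(im[110:400,150:410],None,fx=2.05,fy=2.05,interpolation=cv2.INTER_CUBIC))
E
```

```text
t 19.15 rest-local x,y 4.22394384540889 -74.38610719813495 z 77.6 force [-1.1 -6.6 -4.3]
```

View pics/w21.png

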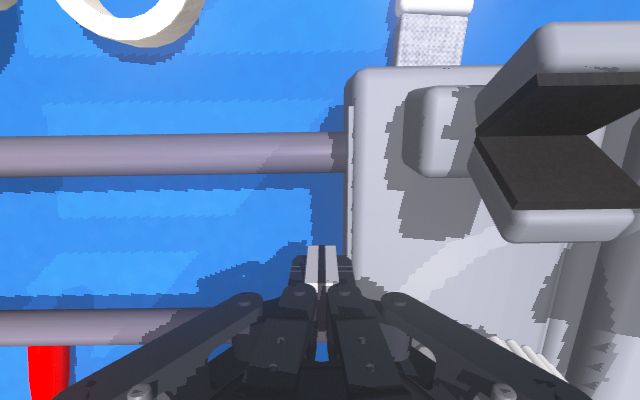

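View pics/s5z.png

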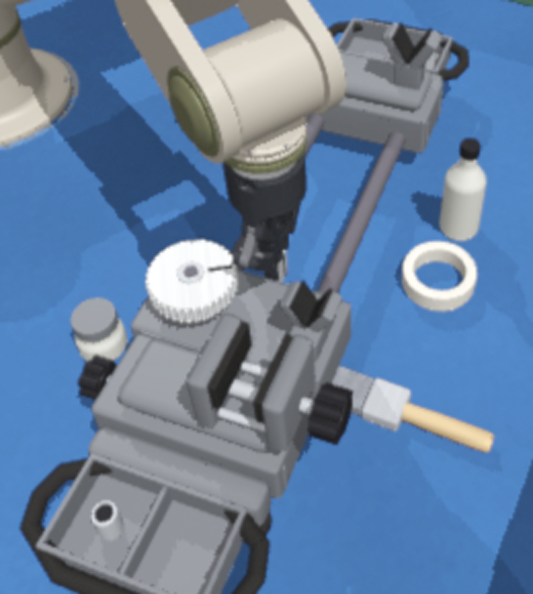

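jog_arm([
  {"rx":0,"ry":0,"rz":0,"x":0,"y":1.2,"z":0,"hand":0},
  {"rx":0,"ry":0,"rz":0,"x":0,"y":1.2,"z":0,"hand":0},
])

```text
time_s: 19.5
eef_pos: [576.0, -121.4, 77.5]
ee_rot: [0.058, 0.705, 0.059, -0.704]
force: [1.8, 15.1, 4.0]
grip_width: -0.004
```

jog_arm([
  {"rx":0,"ry":0,"rz":0,"x":0,"y":1.2,"z":0,"hand":0},
  {"rx":0,"ry":0,"rz":0,"x":0,"y":1.2,"z":0,"hand":0},
])

```text
time_s: 19.75
eef_pos: [576.0, -121.8, 77.5]
ee_rot: [0.057, 0.705, 0.061, -0.704]
force: [-0.1, 24.8, 8.4]
grip_width: -0.001
```

jog_arm([
  {"rx":0,"ry":0,"rz":0,"x":0,"y":1.2,"z":0,"hand":0},
  {"rx":0,"ry":0,"rz":0,"x":0,"y":1.2,"z":0,"hand":0},
])

```text
time_s: 20.0
eef_pos: [576.1, -122.0, 77.5]
ee_rot: [0.056, 0.705, 0.062, -0.705]
force: [-1.5, 35.3, 11.8]
grip_width: -0.004
```

jog_arm([
  {"rx":0,"ry":0,"rz":0,"x":0,"y":1.2,"z":0,"hand":0},
  {"rx":0,"ry":0,"rz":0,"x":0,"y":1.2,"z":0,"hand":0},
])

```text
time_s: 20.25
eef_pos: [576.1, -122.3, 77.4]
ee_rot: [-0.054, -0.704, -0.064, 0.705]
force: [-2.3, 45.1, 14.3]
grip_width: 0.002
```

jog_arm([
  {"rx":0,"ry":0,"rz":0,"x":0,"y":-8,"z":0,"hand":0},
  {"rx":0,"ry":0,"rz":0,"x":0,"y":-25,"z":0,"hand":0},
  {"rx":0,"ry":0,"rz":0,"x":-40,"y":0,"z":0,"hand":0},
  {"rx":0,"ry":0,"rz":0,"x":-40,"y":0,"z":0,"hand":0},
  {"rx":0,"ry":0,"rz":0,"x":-30,"y":0,"z":0,"hand":0},
])

```text
time_s: 20.88
eef_pos: [571.1, -97.1, 188.5]
ee_rot: [0.059, 0.705, 0.058, -0.704]
force: [0.0, -0.5, 0.0]
grip_width: -0.003
```

jog_arm([
  {"rx":0,"ry":0,"rz":0,"x":-30,"y":0,"z":45,"hand":0},
  {"rx":0,"ry":0,"rz":0,"x":0,"y":20,"z":55,"hand":0},
  {"rx":0,"ry":0,"rz":0,"x":0,"y":20,"z":55,"hand":0},
  {"rx":0,"ry":0,"rz":0,"x":0,"y":0,"z":0,"hand":0},
])

```text
time_s: 21.38
eef_pos: [422.6, -163.3, 216.9]
ee_rot: [0.058, 0.705, 0.057, -0.705]
force: [0.2, -0.5, 0.5]
grip_width: -0.004
```

```bash
python3 look2.py w22
python3 - <<'E'
from h import *
for n,b in(('scene',(110,400,150,410,2.05)),('top',(120,300,180,520,2.35))):
    snap(n,n+'6');im=cv2.imread('pics/'+n+'6.png');cv2.imwrite('pics/'+n+'6z.png',cv2.resize(im[b[0]:b[1],b[2]:b[3]],None,fx=b[4],fy=b[4],interpolation=cv2.INTER_CUBIC))
E
```

```text
t 21.375 rest-local x,y -153.61059613568568 -92.25333174218784 z 216.9 force [-0.5  0.5 -0.2]
```

View pics/scene6z.png

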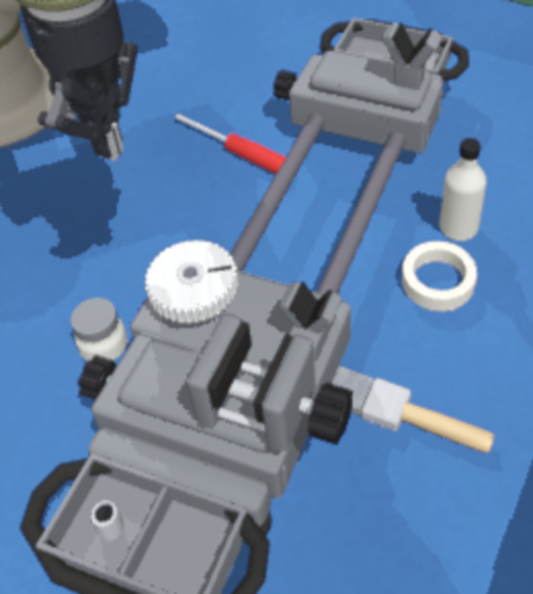

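View pics/top6z.png

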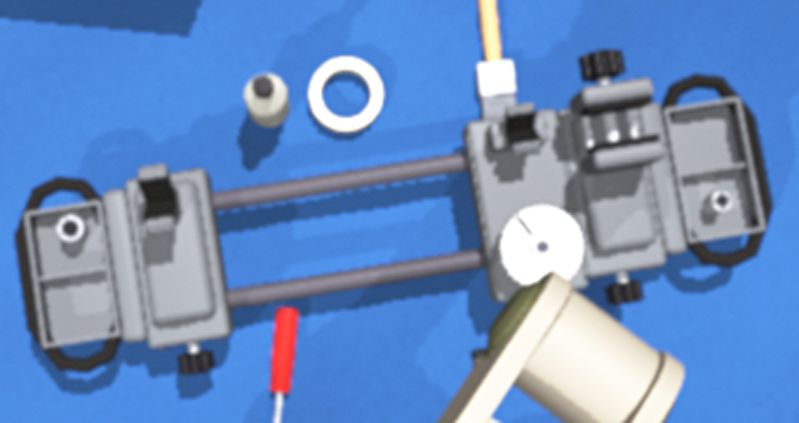

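View pics/w22.png

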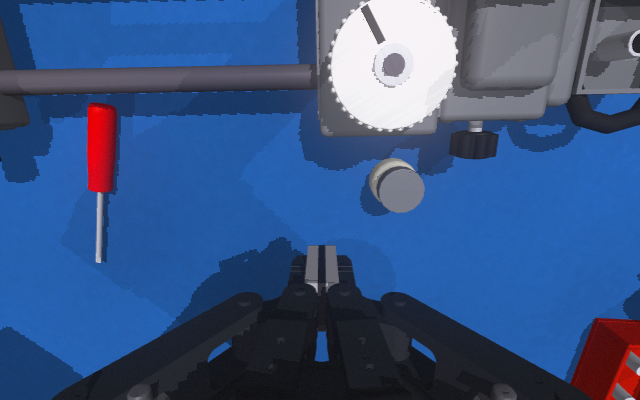

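Run:
```python
from h import *
c=wray(393,64,133.2);p=wray(366,9,133.2);d=p-c
print('line deg',np.degrees(np.arctan2(d[1],d[0]))-9.6,'moved',np.linalg.norm(c[:2]-[503.3,-50.8]))
# head origin from top view saddle: rest-to-head
from rig import finish_job
print(finish_job())
```

```text
line deg 30.876317775912504 moved 144.38884032681136
the job is handed in; nothing more can be done
None
```

I loosened the wheel by about 2.09 turns, pushed the rest against the vice head, and handed the job in at about 21 s. No verdict was reported.

- **Wheel:** I rolled it loose with the shut fingertips against the rim, one three-quarter sweep round it and then strokes on the near side. The wrist camera followed the black line throughout. At the last check it stood 31° past two full turns, about 13.1 rad. The forces I read during rolling stayed at or below 20 N.
- **Rest while clamped:** it crept about 2 mm towards the vice head by 1.43 turns, and about 6 mm by the end of the rolling. Both are under the 15 mm limit.
- **Push:** I pushed on the flat end face with about 7 N until the stop. The force then rose to about 45–47 N while the arm barely moved, so the rest is seated. I backed off and raised the arm clear.
- **Final pictures:** the rest is against the vice head, about 144 mm from where it started. The tools and supplies in view lie where they were.

**Disagreements:** my first estimate of the gap was about 139 mm, 5 mm short of the measured travel. I put that down to image error, because the force showed a clear stop. After the rest crept, my automatic line-angle readings were off by up to about 14°. I read the line by hand for the final checks.

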